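Dial the preset into a load unit and load it

TASK

Roll the three thumbwheels of the grey load unit with light pressure until they read 4, 6, 3 from left to right as you face the unit (yellow, blue, orange on top, centred on the index lines). Only when all three are right, press the green button fully down and let it come up again. Leave the red button and the other things on the bench alone.

Things in the scene. Friction and masses are not known exactly. Their poses are not given: they have to be found in the camera images.
- tester: the grey load unit, a box 200 x 200 mm and 60 mm high, fixed to the bench; origin at the centre of its underside, x away from the robot (at yaw 0), y to the left, z up. Three thumbwheels in a row across a black panel, 40 mm nearer the robot than its middle, 50 mm apart, about 16 mm of each standing out of the top; a loose orange relay on its far half
- left_wheel (a joint): thumbwheel on the left as seen from the robot (+y side), 52 mm across, 18 mm wide, axle along the unit's y. Rad: digit n is on top, at the white index lines, at 0.6283 x n (36 deg a digit); grows as the wheel's top rolls away from the robot (unit's +x). Stops just below 0 and above 9. Smooth beige rim, no clicks; friction of 2 N at the rim holds it. Patches: 0 black 1 brown 2 red 3 orange 4 yellow 5 green 6 blue 7 violet 8 grey 9 white
- left_crest (a point): nominal top of the left wheel's rim, 76 mm above the unit's underside; axes as the unit's (x: rolling direction). The real top is up to 7 mm higher or lower, different for each wheel and not measured: find it by feel. Pressed, the wheel gives on a spring of 2 N per mm for 5 mm, then is hard; over 15 N of contact force spoils it. 5 to 9 N rolls it by friction from its top
- mid_wheel (a joint): thumbwheel in the middle as seen from the robot (centre), 52 mm across, 18 mm wide, axle along the unit's y. Rad: digit n is on top, at the white index lines, at 0.6283 x n (36 deg a digit); grows as the wheel's top rolls away from the robot (unit's +x). Stops just below 0 and above 9. Smooth beige rim, no clicks; friction of 2 N at the rim holds it. Patches: 0 black 1 brown 2 red 3 orange 4 yellow 5 green 6 blue 7 violet 8 grey 9 white
- mid_crest (a point): nominal top of the middle wheel's rim, 76 mm above the unit's underside; axes as the unit's (x: rolling direction). The real top is up to 7 mm higher or lower, different for each wheel and not measured: find it by feel. Pressed, the wheel gives on a spring of 2 N per mm for 5 mm, then is hard; over 15 N of contact force spoils it. 5 to 9 N rolls it by friction from its top
- right_wheel (a joint): thumbwheel on the right as seen from the robot (-y side), 52 mm across, 18 mm wide, axle along the unit's y. Rad: digit n is on top, at the white index lines, at 0.6283 x n (36 deg a digit); grows as the wheel's top rolls away from the robot (unit's +x). Stops just below 0 and above 9. Smooth beige rim, no clicks; friction of 2 N at the rim holds it. Patches: 0 black 1 brown 2 red 3 orange 4 yellow 5 green 6 blue 7 violet 8 grey 9 white
- right_crest (a point): nominal top of the right wheel's rim, 76 mm above the unit's underside; axes as the unit's (x: rolling direction). The real top is up to 7 mm higher or lower, different for each wheel and not measured: find it by feel. Pressed, the wheel gives on a spring of 2 N per mm for 5 mm, then is hard; over 15 N of contact force spoils it. 5 to 9 N rolls it by friction from its top
- green_button (a joint): the green load button, 30 mm in diameter, travel in m: 0 up, 0.006 fully down; a spring, about 5 N fully down, comes up by itself; counts as pressed beyond 0.004
- green_button_top (a point): centre of the green button's top face, 46 mm above the bench when up. It is on a yellow station block 60 x 60 mm and 28 mm high, fixed to the bench on one side of the unit
- red_button (a joint): the red clear button of the other, equal station; travel in m as for the green one. Not to be pressed
- red_button_top (a point): centre of the red button's top face, 46 mm above the bench; on the other side of the unit from the green one, either may be left or right
- relay: loose orange relay 22 x 30 x 20 mm lying on the far half of the unit's top; origin under its centre; leave alone
- screwdriver: loose screwdriver lying behind the unit (far side); leave alone
- multimeter: loose yellow multimeter 150 x 78 x 34 mm to the left; leave alone
- board: loose green circuit board 110 x 75 mm, about 25 mm high, to the right; leave alone
- flux: loose amber bottle, 40 mm in diameter, 85 mm high, behind to the left; leave alone
- spool: loose blue spool, 54 mm in diameter, 36 mm high, behind to the right; leave alone
- heatsink: loose aluminium heat sink 50 x 40 mm, 25 mm high, between the robot and the unit; leave alone
Mind the look-alikes: they are no part of the job. What is shaped like the part that bears green_button but pink or turquoise is not meant. What is shaped like the part that bears red_button but purple or turquoise is not meant.

How it is judged:
On the way, in this order (a step that is already met when the one before it is completed fails the run):
1. the three wheels read 4, 6, 3 (each within a quarter of a digit) (value of joint left_wheel between 2.353 and 2.673 rad and value of joint mid_wheel between 3.61 and 3.93 rad and value of joint right_wheel between 1.725 and 2.045 rad), for 0.2 s.
2. the green button is pressed down with the wheels still right (all of step 1 and value of joint green_button above 0.004 m), for 0.05 s.
At the end, for the whole second after the job is handed in: the left, middle and right wheels stand still within 0.16 rad (a quarter of a digit) of 4, 6 and 3 (2.513, 3.770, 1.885 rad), and both buttons are up (all of step 1 and value of joint each of green_button, red_button below 0.0015 m and velocity of joint left_wheel between -0.1 and 0.1 rad/s and velocity of joint mid_wheel between -0.1 and 0.1 rad/s and velocity of joint right_wheel between -0.1 and 0.1 rad/s); the robot touches nothing.
It fails at once if more than 15 N of contact force on a thumbwheel (contact force between anything else and left_wheel_c0 above 15 N or contact force between anything else and mid_wheel_c0 above 15 N or contact force between anything else and right_wheel_c0 above 15 N).
It fails at once if the green button pressed before the three digits are right (value of joint green_button above 0.004 m and not (value of joint left_wheel between 2.353 and 2.673 rad and value of joint mid_wheel between 3.61 and 3.93 rad and value of joint right_wheel between 1.725 and 2.045 rad)).
It fails at once if the red button pressed (value of joint red_button above 0.003 m).
It fails at once if a bystander moved by more than 25 mm (distance of any of relay, screwdriver, multimeter, board, flux, spool, heatsink from where it was at the start of the episode above 0.025 m).
It also fails if it takes over 64 s, if anything falls off the work surface, if the arm or the gripper's body presses on something with over 40 N, if the wrist force passes 120 N, or if a joint passes its speed limit or range.

ROBOT

A 7-joint arm with a two-finger parallel gripper is mounted at the origin on the work surface. World frame = base frame: x ahead of the robot, y to its left, z up, the work surface at z = 0. Lengths are in m, angles in rad, forces in N, time in s.
With the tool pointing down it reaches from about 0.35 to 0.9 m from the base axis. Payload 19.9 kg.
Tool frame: the origin (TCP) lies between the finger pads; the fingertips stand 19 mm ahead of it and the grasp point (between the pads) is the TCP; z points along the fingers, y is the line along which they close (so a half turn about z gives the same grasp; the last joint's range is limited). The gripper opens to 94 mm and grips with 3 to 60 N. Pads are 16 mm wide; open, the fingers measure 119 mm over their backs; the gripper's body (75 mm by 177 mm) begins 78 mm behind the grasp point.
Start: joints at [-1.183, 0.417, -0.01, 1.614, 0.005, 1.111, -0.053], TCP at [0.26, 0.568, 0.224] pointing down, gripper open.
Joint ranges: [-2.81, 2.81], [-0.39, 2.02], [-1.27, 1.25], [0.06, 2.57], [-1.19, 4.33], [0.19, 2], [-2.82, 2.82]. Speed limits (rad/s): [1.89, 1.89, 2.39, 2.39, 3.01, 3.01, 3.01].

INTERFACE

Orientations are given as a 3x3 rotation matrix whose columns are the frame's x, y, z axes.
In Python, from rig import robot gives the robot as it stands. Calls block until the motion is done:
- robot.move_ptp(position, orientation): joint-space move of the TCP to a pose.
- robot.move_linear(position, velocity=0.15, frame=None, threshold=None): straight line of the TCP; frame=None keeps the orientation; velocity is the mean speed in m/s. With threshold (N) it stops when the force on the tool has changed by that much, and returns True; else False.
- robot.goto_joints(angles): joint-space move.
- robot.gripper_to(opening): finger opening in m; the grip force is fixed at half the most; returns when the fingers have stopped.
- robot.pause(seconds).
- robot.ik(position, orientation): joint angles nearest the present ones, or None.
- robot.get_state(): the state.
- robot.grab_frame(name): name is "scene" or "top" or "wrist"; returns the picture (420x560x3 uint8, red, green, blue); there is no depth.
- robot.camera_info(name): a dict with "fx", "fy", "cx", "cy" (pixels), "rvec" (rotation vector, rad) and "tvec" (3), from world to camera coordinates, as OpenCV has them. Camera axes: x right, y down, z forward; pixel columns grow to the right and rows downward; lengths in m; the calibration is good to about 2 mm. A picture is of the moment at which its call begins: read the wrist's pose just before it. camera_info takes no time and is no camera call; for the wrist camera it gives the pose at the moment of the call.
A pose or a line that the arm cannot do raises robot.PlanningError and nothing moves.
- robot.sign_off(): hands the job in; it is judged then, once.
The state is a dict: "time": time; "qpos": joint angles; "joint_vel": joint speeds; "effort": joint torques, N m; "ee_pos": TCP position; "tool_rot": TCP orientation; "force": force on the tool from outside, world axes, zero at the start; "moment": the same for the moment, N m; "opening": finger opening in m; "grasp_force": force on a finger pad.
Only numpy, scipy, OpenCV 4.12 (cv2) and the standard library are available. Lean on these libraries where they do the work, as an engineer would, in place of code of your own. Each camera call takes 0.05 s, during which the arm holds its last target. There are 200 camera calls.

## Working session

There is one attempt and no reset: what is moved stays moved. The work goes in short steps, each a Python script; the robot and the scene stay as the last script left them, time stands still between calls to the robot, and variables do not carry over. Pictures are saved under pics/ and viewed, at most 10 in all, crops included, and the job is handed in when it is done.

```bash
ls; mkdir -p pics
python3 - <<'E'
from rig import robot
import cv2,numpy as np
for n in("top","scene"):
    im=robot.grab_frame(n); cv2.imwrite(f"pics/{n}0.png",im[:,:,::-1]); 
    c=robot.camera_info(n); print(n,{k:np.round(v,4).tolist() for k,v in c.items()})
s=robot.get_state(); print(s['time'],s['force'],s['tool_rot'])
E
```

```text
pics
top {'fx': 499.976, 'fy': 499.976, 'cx': 278.346, 'cy': 203.6147, 'rvec': [2.1387, -2.1475, 0.172], 'tvec': [0.0294, 0.5684, 1.3067]}
scene {'fx': 456.6157, 'fy': 456.6157, 'cx': 273.4416, 'cy': 211.8931, 'rvec': [1.7972, 1.7399, -0.7055], 'tvec': [-0.0686, -0.3562, 1.3413]}
0.1 [0.2099769  0.00687943 0.78776452] [[-9.09039609e-01  4.16709530e-01 -3.95275497e-04]
 [ 4.16709714e-01  9.09039061e-01 -9.99926210e-04]
 [-5.73579141e-05 -1.07368767e-03 -9.99999422e-01]]
```

View pics/top0.png

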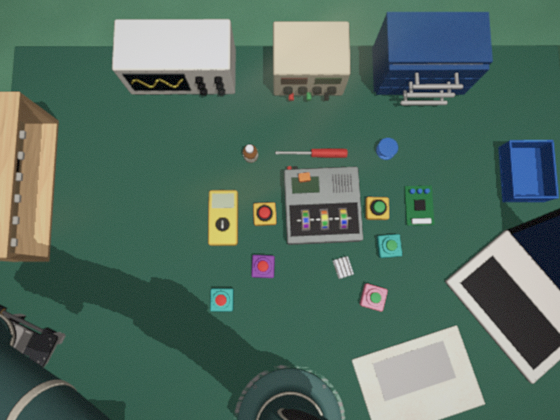

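View pics/scene0.png

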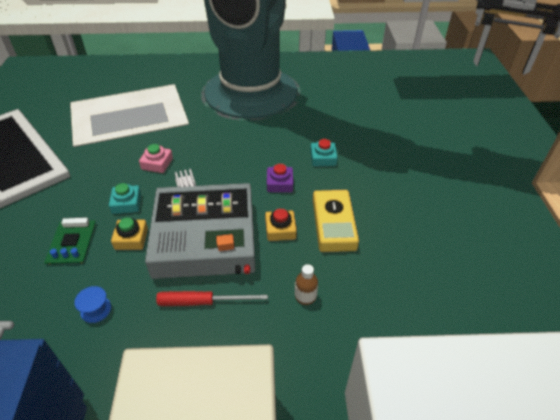

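```bash
cat > h.py <<'E'
from rig import robot
import cv2,numpy as np
def cam(n):
    c=robot.camera_info(n); R=cv2.Rodrigues(np.array(c['rvec'],float))[0]
    return c,R,np.array(c['tvec'],float).ravel()
def ray(C,px):
    c,R,t=C; d=R.T@np.array([(px[0]-c['cx'])/c['fx'],(px[1]-c['cy'])/c['fy'],1]); return -R.T@t,d
def onz(C,px,z):
    o,d=ray(C,px); return o+d*(z-o[2])/d[2]
def proj(C,P):
    c,R,t=C; p=R@np.asarray(P,float)+t; return np.array([c['fx']*p[0]/p[2]+c['cx'],c['fy']*p[1]/p[2]+c['cy']])
def rot(yaw): # tool down, tool x along -x of unit (yaw+pi)
    c,s=np.cos(yaw),np.sin(yaw); return np.array([[c,s,0],[s,-c,0],[0,0,-1.]])
E
python3 - <<'E'
from h import *
C=cam("top")
for n,p,z in(("unit",(323,205),.06),("midw",(324,219),.07),("L",(306,220),.07),("R",(343,218),.07),("green",(379,208),.046),("red",(264,213),.046),
 ("c1",(285,170),.06),("c2",(358,167),.06)): print(n,onz(C,p,z).round(3))
y=0.0
s=robot.get_state()
m=onz(C,(324,219),.07)
# look pose: both yaw choices
for w in (0,np.pi):
    q=robot.ik([m[0]-.03,m[1],.30],rot(w)); print(w,None if q is None else np.round(q,2))
c,R,t=cam("wrist"); o=-R.T@t
print("wrist cam in tool:",(s['tool_rot'].T@(o-s['ee_pos'])).round(3),(s['tool_rot'].T@R.T).round(2).tolist(),c['fx'])
E
```

```text
unit [ 0.562 -0.092  0.06 ]
midw [ 0.523 -0.093  0.07 ]
L [ 0.52  -0.046  0.07 ]
R [ 0.525 -0.143  0.07 ]
green [ 0.555 -0.244  0.046]
red [0.543 0.066 0.046]
c1 [0.658 0.009 0.06 ]
c2 [ 0.665 -0.189  0.06 ]
0 [-0.69  0.17  0.93  1.84 -0.15  1.2  -1.29]
3.141592653589793 [-0.5   0.15  0.7   1.84 -0.1   1.19  1.8 ]
wrist cam in tool: [ 0.083  0.    -0.16 ] [[0.0, -0.96, -0.28], [1.0, 0.0, 0.0], [-0.0, -0.28, 0.96]] 316.64016320417966
```

Run:
```python
from h import *
yaw=.04; m=np.array([.522,-.094])
U=np.array([[np.cos(yaw),-np.sin(yaw)],[np.sin(yaw),np.cos(yaw)]])
best=None
for sg in(1,-1):
    p=m+U@[0,-sg*.075]; q=robot.ik([*p,.19],rot(yaw+sg*np.pi/2)); print(sg,None if q is None else np.round(q,2))
    if q is not None and (best is None or abs(q[2])<abs(best[0][2])): best=(q,sg,p)
q,sg,p=best
robot.gripper_to(0.0)
robot.move_ptp([*p,.30],rot(yaw+sg*np.pi/2)); robot.move_linear([*p,.19],.2)
im=robot.grab_frame("wrist"); cv2.imwrite("pics/w1.png",cv2.resize(im[:,:,::-1],(784,588)))
np.save("w1.npy",im); s=robot.get_state(); print(sg,s['time'],s['force'],s['ee_pos'],s['opening'])
```

```text
1 [-0.43  0.45  0.88  1.86 -0.4   1.03  0.66]
-1 [-0.88  0.46  1.09  1.94 -0.48  1.03 -2.68]
1 5.0417 [-0.49723144  0.35227325  0.23539861] [ 0.52564567 -0.16922789  0.19126823] 6.718319317455584e-05
```

View pics/w1.png

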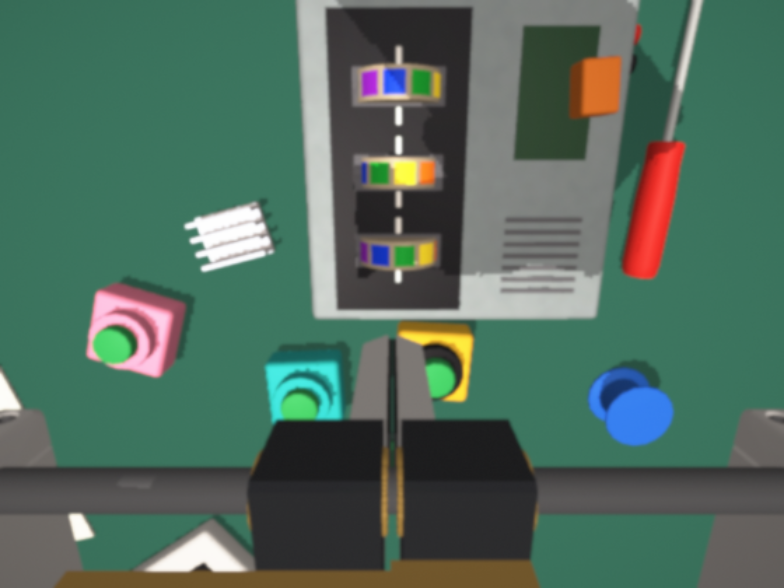

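The picture (784x588) shows the wheels at (398,85), (398,172) and (400,252), reading about 6, 4.3 and 5. The index dashes lie at column 398, and the green station is at (437,365). Next I'll measure the row line and the angles.

```bash
cat >> h.py <<'E'
W=[2.5133,3.7699,1.885]
NAMES=["black","brown","red","orange","yellow","green","blue","violet","grey","white"]
HUE={4:28,3:12,2:0,5:60,6:112,7:143}   # opencv hue
def angles(im,C,cx,cy,zc,yaw,verbose=True):
    """wheel angle from the coloured patches; crest (cx,cy,zc)"""
    hsv=cv2.cvtColor(cv2.GaussianBlur(im,(3,3),0),cv2.COLOR_RGB2HSV)
    ph=np.deg2rad(np.arange(-62,62.1,.5)); r=.026; u=np.array([np.cos(yaw),np.sin(yaw)])
    P=np.array([[cx+r*np.sin(a)*u[0],cy+r*np.sin(a)*u[1],zc-r+r*np.cos(a)] for a in ph])
    px=np.array([proj(C,p) for p in P],np.float32)
    v=cv2.remap(hsv,px[:,0].reshape(1,-1),px[:,1].reshape(1,-1),cv2.INTER_NEAREST)[0].astype(int)
    out=[]
    for d,h in HUE.items():
        dh=abs((v[:,0]-h+90)%180-90); ok=(dh<(7 if d in(2,3,4) else 14))&(v[:,1]>140)&(v[:,2]>60)
        i=np.flatnonzero(ok)
        if len(i)>8: out.append((d,round(np.rad2deg(ph[i[0]])),round(np.rad2deg(ph[i[-1]])),round(.6283*d+(ph[i[0]]+ph[i[-1]])/2,3)))
    if verbose: print(out)
    return out
E
python3 - <<'E'
from h import *
im=np.load("w1.npy"); C=cam("wrist")
hsv=cv2.cvtColor(im,cv2.COLOR_RGB2HSV); 
m=((hsv[:,:,2]>165)&(hsv[:,:,1]<60)).astype(np.uint8); m[:, :270]=0; m[:,300:]=0; m[:25]=0; m[210:]=0
n,_,st,ce=cv2.connectedComponentsWithStats(m)
D=[]
for i in range(1,n):
    if st[i,4]>8: p=onz(C,ce[i],.061); D.append(p[:2]); print(ce[i].round(1),st[i,2:],p.round(4))
# unit's grey outline edges / panel edges
pan=(cv2.inRange(im,(0,0,0),(60,60,60))); 
k=[onz(C,np.array(p)/1.4,.06) for p in((328,8),(472,8),(336,309),(460,308),(313,318),(597,318),(398,85),(398,172),(400,252))]
print(np.round(k,4))
for p in((398,82),(398,170),(400,251)): print('w',onz(C,np.array(p)/1.4,.076).round(4))
print('green',onz(C,np.array((439,375))/1.4,.046).round(4))
E
```

```text
[284.5  40.5] [ 4 14 54] [ 0.5239 -0.0279  0.061 ]
[276.6  62.5] [22 22 87] [ 0.5181 -0.0448  0.061 ]
[284.1  82.2] [ 5 14 65] [ 0.525  -0.0601  0.061 ]
[284.1 103.3] [ 5 14 62] [ 0.5258 -0.0772  0.061 ]
[280.7 113.8] [ 6  3 12] [ 0.5232 -0.0861  0.061 ]
[284.  141.8] [ 3 11 32] [ 0.5272 -0.1101  0.061 ]
[284.  160.7] [ 3 11 31] [ 0.5279 -0.127   0.061 ]
[284.  196.3] [ 5 10 48] [ 0.5294 -0.1606  0.061 ]
[[ 4.824e-01 -4.000e-03  6.000e-02]
 [ 5.653e-01 -6.000e-04  6.000e-02]
 [ 4.879e-01 -1.870e-01  6.000e-02]
 [ 5.736e-01 -1.828e-01  6.000e-02]
 [ 4.719e-01 -1.943e-01  6.000e-02]
 [ 6.697e-01 -1.863e-01  6.000e-02]
 [ 5.245e-01 -4.300e-02  6.000e-02]
 [ 5.267e-01 -9.360e-02  6.000e-02]
 [ 5.303e-01 -1.451e-01  6.000e-02]]
w [ 0.5243 -0.0439  0.076 ]
w [ 0.5264 -0.0921  0.076 ]
w [ 0.5299 -0.1413  0.076 ]
green [ 0.5647 -0.2417  0.046 ]
```

```bash
cat >> h.py <<'E'
YAW=.0415; RT=rot(YAW+np.pi/2); U=np.array([np.cos(YAW),np.sin(YAW)])
CR=np.array([[.5246,-.0440],[.5266,-.0937],[.5287,-.1438]])
def st(): return robot.get_state()
def fz(n=4):
    v=[]
    for _ in range(n): robot.pause(.02); v.append(st()['force'])
    return np.mean(v,0)
def stroke(i,dx,z0=None,F=7.0,ztop=.115):
    """roll wheel i by tip travel dx (m, + away); z0 = TCP height of first touch if known"""
    a=CR[i]-U*dx/2; b=CR[i]+U*dx/2
    cur=st()['ee_pos']
    if cur[2]<ztop-.01: robot.move_linear([*cur[:2],ztop],.15)
    robot.move_linear([*a,ztop],.2,frame=RT)
    if z0: robot.move_linear([*a,z0+.003],.1)
    f0=fz()[2]
    hit=robot.move_linear([*a,.0835],.012,threshold=2.0)
    f=fz()[2]-f0; z=st()['ee_pos'][2]; touch=z+f/2000
    print('hit',hit,'f',round(f,2),'z',round(z,4),'touch',round(touch,4))
    if not hit: return touch
    for _ in range(3):
        e=F-f
        if abs(e)<.7: break
        z-=np.clip(e,-3,4)/2000*.9; robot.move_linear([*a,z],.01); f=fz()[2]-f0
    print('pressed',round(f,2),'z',round(st()['ee_pos'][2],4),'cmd',round(z,4))
    if not 4<f<10: robot.move_linear([*a,ztop],.1); return touch
    robot.move_linear([*b,z],.03)
    g=fz()-[0,0,f0]; print('end',g.round(2),(st()['ee_pos'][:2]-b).round(4))
    robot.move_linear([*b,ztop],.1)
    return touch
def look(name):
    p=CR[2]-np.array([-U[1],U[0]])*.027
    cur=st()['ee_pos']; robot.move_linear([*cur[:2],.15],.2); robot.move_linear([*p,.19],.25)
    C=cam("wrist"); im=robot.grab_frame("wrist"); np.save(name+".npy",im); cv2.imwrite(f"pics/{name}.png",im[20:230,200:480,::-1])
    for i in range(3): print(i,end=' '); angles(im,C,*CR[i],.076,YAW)
    print('t',st()['time'])
E
python3 - <<'E'
from h import *
im=np.load("w1.npy");C=cam("wrist")
for i in range(3): angles(im,C,*CR[i],.076,YAW)
print(stroke(0,-.018))
look("w2")
E
```

```text
[(4, 53, 62, np.float64(3.517)), (5, 18, 44, np.float64(3.678)), (6, -18, 6, np.float64(3.669)), (7, -56, -30, np.float64(3.643))]
[(4, -7, 23, np.float64(2.653)), (3, 30, 58, np.float64(2.657)), (5, -40, -15, np.float64(2.657)), (6, -60, -53, np.float64(2.784))]
[(4, 30, 60, np.float64(3.294)), (5, -3, 20, np.float64(3.294)), (6, -40, -16, np.float64(3.285)), (7, -62, -53, np.float64(3.395))]
hit True f 3.07 z 0.0959 touch 0.0974
pressed 6.35 z 0.0942 cmd 0.0941
end [-0.84  0.4   6.81] [ 0.0001 -0.    ]
0.09741961141534787
0 [(4, 10, 40, np.float64(2.945)), (3, 45, 62, np.float64(2.819)), (5, -24, 1, np.float64(2.941)), (6, -62, -37, np.float64(2.906))]
1 [(4, -7, 22, np.float64(2.64)), (3, 29, 60, np.float64(2.657)), (5, -41, -16, np.float64(2.648)), (6, -62, -54, np.float64(2.762))]
2 [(4, 29, 56, np.float64(3.255)), (5, -4, 19, np.float64(3.272)), (6, -41, -16, np.float64(3.268)), (7, -62, -54, np.float64(3.381))]
t 10.225
```

Run:
```python
from h import *
stroke(0,-.0105,.0974)
t=stroke(1,.0138); stroke(1,.0138,t)
t=stroke(2,-.0172); stroke(2,-.0172,t)
look("w3")
```

```text
hit True f 2.87 z 0.0968 touch 0.0982
pressed 6.35 z 0.0951 cmd 0.095
end [-0.44  0.34  6.46] [ 0.0001 -0.    ]
hit True f 3.37 z 0.0923 touch 0.094
pressed 6.74 z 0.0903 cmd 0.0902
end [0.96 0.35 6.91] [ 0.0004 -0.    ]
hit True f 3.57 z 0.0923 touch 0.0941
pressed 6.44 z 0.0909 cmd 0.0908
end [0.85 0.53 5.87] [ 0.0003 -0.    ]
hit True f 3.28 z 0.0966 touch 0.0982
pressed 6.35 z 0.095 cmd 0.0949
end [-1.05  0.19  6.55] [ 0.0001 -0.    ]
hit True f 3.54 z 0.0966 touch 0.0984
pressed 6.62 z 0.0947 cmd 0.0946
end [-0.73  0.25  7.77] [ 0.0001 -0.    ]
0 [(4, -12, 16, np.float64(2.552)), (3, 22, 60, np.float64(2.605)), (2, 56, 62, np.float64(2.291)), (5, -48, -23, np.float64(2.526))]
1 [(5, 22, 44, np.float64(3.722)), (6, -14, 10, np.float64(3.731)), (7, -52, -26, np.float64(3.717))]
2 [(4, -52, -20, np.float64(1.889)), (3, -12, 59, np.float64(2.291)), (2, 23, 54, np.float64(1.933))]
t 27.5667
```

```bash
python3 - <<'E'
from h import *
def green(im,C,guess):
    h=cv2.cvtColor(im,cv2.COLOR_RGB2HSV); m=cv2.inRange(h,(50,150,90),(75,255,255))
    n,_,s,ce=cv2.connectedComponentsWithStats(m)
    for i in range(1,n):
        if s[i,4]>30:
            p=onz(C,ce[i],.046)
            if np.hypot(*(p[:2]-guess))<.03: print(ce[i].round(1),s[i].tolist(),p.round(4)); g=p
    return g
im=robot.grab_frame("top"); 
try: g=green(im,cam("top"),[.558,-.243])
except Exception as e: print(e); g=np.array([.558,-.243])
v=np.array([-U[1],U[0]]); p=np.array([.5566,-.243])-v*.07-U*.02
robot.move_linear([*p,.19],.2)
C=cam("wrist"); im=robot.grab_frame("wrist"); cv2.imwrite("pics/g1.png",im[:,:,::-1])
green(im,C,[.558,-.243])
E
python3 -c "
import cv2,numpy as np
a=cv2.imread('pics/w3.png');b=cv2.imread('pics/g1.png')
a=cv2.resize(a,(280,210));o=np.zeros((420,780,3),np.uint8);o[:210,:280]=a;o[:,280:]=b[:,30:530];cv2.imwrite('pics/v4.png',o)"
```

```text
cannot access local variable 'g' where it is not associated with a value
[306.4 132.1] [291, 117, 32, 32, 782] [ 0.5614 -0.2445  0.046 ]
```

View pics/v4.png

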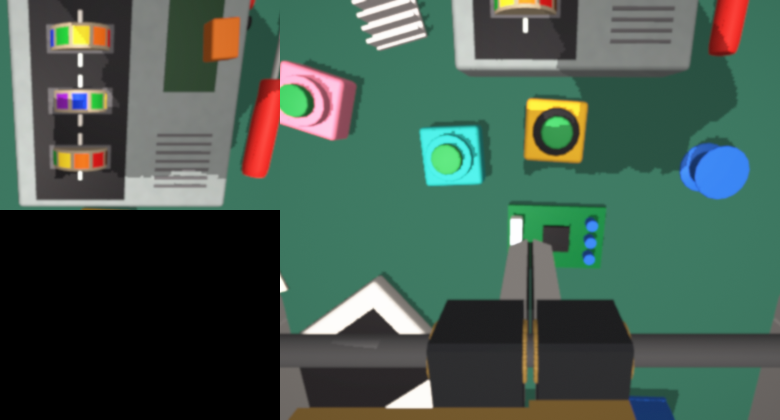

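The wheels (left crop, column 80) read yellow, blue and orange, all centred on the index lines. The green button on the yellow block is clear at full-frame pixel (306,132), which puts it at (0.5614, -0.2445). Now I'll press it.

Run:
```python
from h import *
g=[.5614,-.2445]
robot.move_linear([*g,.11],.2); robot.move_linear([*g,.072],.1)
f0=fz()[2]
hit=robot.move_linear([*g,.0555],.015,threshold=9)
robot.pause(.15); s=st(); print(hit,s['ee_pos'],s['force'][2]-f0)
np.save("press.npy",s['ee_pos'])
```

```text
True [ 0.56164346 -0.24455878  0.06319322] 12.363452949947387
```

Run:
```python
from h import *
g=[.5614,-.2445]
s=st(); print(s['moment'].round(3),s['force'].round(2))
robot.move_linear([*g,.075],.1); f0=fz(); m0=st()['moment']
for z in (.069,.067,.066,.065,.064,.0635,.063):
    robot.move_linear([*g,z],.03); f=fz(2)-f0; s=st(); print(z,s['ee_pos'][2].round(4),f.round(2),(s['moment']-m0).round(2))
    if f[2]>14: break
robot.move_linear([*g,.075],.1); print(st()['time'])
```

```text
[0.438 0.691 0.022] [-1.73  2.6  12.73]
0.069 0.0687 [-0.82  0.92  1.78] [0.15 0.17 0.01]
0.067 0.067 [0.04 0.88 3.18] [ 0.08  0.1  -0.02]
0.066 0.066 [-0.4   0.27  3.53] [ 0.14  0.03 -0.05]
0.065 0.065 [-0.17  0.9   4.13] [0.14 0.2  0.01]
0.064 0.064 [-0.67  0.48  5.52] [ 0.17  0.16 -0.06]
0.0635 0.0635 [-0.73  0.91  5.52] [ 0.14  0.21 -0.03]
0.063 0.0632 [-2.55  2.13  8.94] [ 0.37  0.58 -0.01]
33.35
```

The force trace rises at about 0.8 N/mm over 6 mm to about 5 N and then goes hard, so the button was pressed fully down. I'll retreat, check the wheels once more and hand in.

Run:
```python
from h import *
look("w5"); robot.pause(.3)
s=st(); print(s['force'],s['time'])
robot.sign_off()
```

```text
0 [(4, -12, 16, np.float64(2.544)), (3, 22, 59, np.float64(2.587)), (2, 56, 62, np.float64(2.282)), (5, -48, -24, np.float64(2.509))]
1 [(5, 22, 47, np.float64(3.739)), (6, -15, 10, np.float64(3.726)), (7, -49, -27, np.float64(3.735))]
2 [(4, -53, -20, np.float64(1.885)), (3, -13, 18, np.float64(1.929)), (2, 23, 54, np.float64(1.933))]
t 34.4333
[-0.01771063  0.27282208  0.4070888 ] 34.7333
the job is handed in; nothing more can be done
```

The job is handed in at 34.7 s: the wheels read 4, 6, 3 (about 2.53, 3.73 and 1.91 rad by camera), and by the force trace the green button was pressed fully down (twice) and released; the judge's verdict was not shown.

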